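Hold the hidden column bolt while the nut runner drives

TASK

On the microscope bench, turn the black handle on top of the isolator box clockwise from off to fully on, which starts the nut runner on the front of the upright bracket and sets the bolt creeping round. Then reach down into the narrow gap behind the bracket, grip the hidden hexagon bolt head between the fingers and hold it so that it cannot turn; finish while still holding it, with the isolator left on. Leave the loose things lying around where they are.

Things in the scene. Friction and masses are not known exactly. Their poses are not given: they have to be found in the camera images.
- isolator: Isolator: grey box 110 x 110 x 70 mm high, fixed to the table, with a rotary handle on top turning about an upright axis through its middle; origin under its centre, z up. The handle is a black bar on a round black boss 54 mm across.
- handle_grip (a point): Point on the handle's turning axis, 100 mm above the table, to grip at. The bar is 76 mm long (34 mm to one side, 42 mm to the pointer side), 14 mm thick, from 16 mm below to 20 mm above this point; boss top 16 mm below it, box lid 30 mm below. x: along the bar to the pointer end, with a thin bright mark on top; y: across the bar; z up. Turns with the handle.
- handle (a joint): Turn of the handle in rad: 0 = off (end stop), 1.5 = on (end stop). Grows as the bar turns clockwise seen from above. It snaps: left below about 0.7 it springs back to off, left beyond about 1.1 it springs by itself to 1.5. Turning it takes at most about 0.4 N m.
- station: Aluminium base plate 250 x 180 x 12 mm, fixed to the table, carrying an upright dark steel bracket plate (10 mm thick, 130 mm wide, top 155 mm above the table), a grey nut runner on the bracket's front (top 147 mm), and a black block behind it. Origin on the table below the bolt head; x: along the bolt, from bracket to bolt head and black block; y: along the bracket; z up.
- bolt_axis (a point): Centre of the bolt head, 122 mm above the table; axes as the station's, not turning with the bolt. The bracket's rear face lies at x = -30 mm, its top 33 mm above this point. The black block's face lies at x = +30 mm, its top 2 mm below this point; a steel disc on it, 44 mm across, rises 4 mm above this point. The 60 mm gap is open above and at both ends.
- bolt: Steel hexagon bolt head, 24 mm across flats, 27.7 mm over corners, 16 mm thick along the bolt, on an 18 mm shank that holds it 22 mm out from the bracket; origin at the head's centre. It turns about its x axis (the bolt); unturned, two flats face +y and -y. Isolator off: it stands still, unturned. On: it creeps round at about 0.07 rad/s or less, driven with 0.07 N m at most, until held. It can be gripped at any turn.
- well_plate: Bystander: lidded 24-well plate 128 x 85 x 22 mm, lying on the table; origin under its centre.
- objective: Bystander: steel microscope objective, 34 mm across, 48 mm high, standing; origin under its centre.
- oil_bottle: Bystander: small amber bottle, 32 mm across, 65 mm high, standing; origin under its centre.
- slide_box: Bystander: flat grey slide box 90 x 180 x 35 mm; origin under its centre.
- screw_jar: Bystander: clear jar, 60 mm across, 60 mm high; origin under its centre.
- screwdriver: Bystander: black-handled screwdriver, 200 mm long, lying on the table; origin under its middle.
- spanner: Bystander: steel spanner, 180 mm long, lying on the table; origin under its middle.
- spare_collar: Bystander: steel collar, 28 mm across, 12 mm high, lying on the station's base plate at its front corner; origin under its centre.
Not all that is in view belongs to the job. There is more than one size of the isolator; the job needs the largest.

How it is judged:
On the way, in this order (a step that is already met when the one before it is completed fails the run):
1. the isolator's handle is turned to on (value of joint handle above 1.35 rad), for 0.2 s.
2. with the isolator on, the bolt head is gripped between the fingers and stopped from turning (value of joint handle above 1.35 rad and contact force between the fingers and bolt above 6 N and distance between the grasp point and bolt_axis below 0.028 m and y of the grasp point in the frame of bolt_axis between -0.009 and 0.009 m and angular speed of bolt below 0.02 rad/s), for 1 s.
At the end, for the whole second after the job is handed in: The handle stands at on (beyond 1.35 rad of 1.5), the fingers press on the bolt head (more than 6 N) with the grasp point within 28 mm of the head's centre and within 9 mm of it sideways (along the bracket), and the bolt does not turn (less than 0.02 rad/s) (all of step 2); the arm keeps its last pose, push and grip.
It fails at once if a loose thing on the bench or station is shifted by more than 30 mm or knocked over (distance of any of well_plate, objective, oil_bottle, slide_box, screw_jar, screwdriver, spanner, spare_collar from where it was at the start of the episode above 0.03 m or angle between any of objective, oil_bottle, screw_jar's own z axis and vertical above 0.6 rad).
It also fails if it takes over 46 s, if anything falls off the work surface, if the arm or the gripper's body presses on something with over 40 N, if the wrist force passes 120 N, or if a joint passes its speed limit or range.

ROBOT

A 6-joint arm with a two-finger parallel gripper is mounted at the origin on the work surface. World frame = base frame: x ahead of the robot, y to its left, z up, the work surface at z = 0. Lengths are in m, angles in rad, forces in N, time in s.
With the tool pointing down it reaches from about 0.35 to 0.975 m from the base axis. Payload 17.4 kg.
Tool frame: the origin (TCP) lies at the very end of the fingers, on their centre line; the grasp point (between the pads) lies 19 mm behind it (grasp_offset is the distance from the TCP to the grasp point, in m); z points along the fingers, y is the line along which they close (so a half turn about z gives the same grasp; the last joint's range is limited). The gripper opens to 85 mm and grips with 20 to 120 N. Pads are 22 mm wide; open, the fingers measure 114 mm over their backs; the gripper's body (76 mm by 85 mm) begins 54 mm behind the grasp point. The pads swing forward as they close: fully open they stand 13 mm farther back than shut.
Start: joints at [1.087, 0.116, 1.442, -0, 1.584, -0.038], TCP at [0.291, 0.609, 0.231] pointing down, gripper open.
Joint ranges: [-2.83, 2.83], [-0.83, 2.19], [0.07, 2.5], [-1.14, 4.28], [0.01, 3], [-2.97, 2.97]. Speed limits (rad/s): [1.89, 1.89, 2.22, 3.14, 3.14, 3.14].

INTERFACE

Orientations are given as a unit quaternion [x, y, z, w].
In Python, from bench import * gives the robot as it stands.
- The arm moves only by the shell command python3 -m handwheel 'ROWS' [FORCE]. ROWS is JSON, a list of rows, each a list of 3 entries, a list of its own where there are three numbers: the shift along the tool's x, y, z in cm, then the turn, a rotation vector about the tool's x, y, z in rad, then the closure, from 0 (fully open) to 1 (shut). In form: [[[tx, ty, tz], [wx, wy, wz], jaw], ...]. A call has 1 to 8 rows; each row shifts and turns the commanded pose from where the row before left it, along the tool's axes as they then stand; what a row does not reach is not made up. A row lasts 1/8 s, in which the tool goes at most 62.5 mm and 10.7 degrees, less where a joint would pass 70% of its speed; a pose out of reach is approached as far as the arm can. A call with a gripper value outside its range is refused whole. The fingers move at their own pace and stop on an object; FORCE is the grip in N (left out, the last holds). Time passes only in rows, so rows that do not move let the fingers close. It gives the time, the measured TCP pose, the force, the opening and the grip force at its end, in the units of the state.
- get_state(): the state, without advancing time (a new reading comes with each control period).
- grab_frame(name): name is "scene" or "top"; returns (picture, depth): 384x512x3 uint8, blue, green, red; 384x512 float32, m along the optical axis (not along the pixel's ray), 0 where there is no reading.
- camera_params(name): a dict with "mtx" (3x3 intrinsics, pixels), "k1" (the pictures are not rectified: a ray, as slopes to the right and down, at radius r is drawn at 1 + k1 r^2 times it, then the intrinsics apply), "R" (3x3) and "t" (3): a world point X has camera coordinates R X + t. Camera axes: x right, y down, z forward; pixel columns grow to the right and rows downward; lengths in m; the calibration is good to about 2 mm. A picture is of the moment at which its call begins. camera_params takes no time and is no camera call.
- job_done(): hands the job in; it is judged then, once.
The state is a dict: "t": time; "joint_positions": joint angles; "qvel": joint speeds; "joint_efforts": joint torques, N m; "ee_pos": TCP position; "tool_rot": TCP orientation; "ft_force": force on the tool from outside, world axes, zero at the start; "wrist_torque": the same for the moment, N m; "width": finger opening in m; "grasp_force": force on a finger pad.
Only numpy, scipy, OpenCV 4.12 (cv2) and the standard library are available. Lean on these libraries where they do the work, as an engineer would, in place of code of your own. Each camera call takes 0.05 s, during which the arm holds its last target. There are 200 camera calls.

## Working session

There is one attempt and no reset: what is moved stays moved. The work goes in short steps, Python scripts to look and compute and a shell command to move; the robot and the scene stay as the last step left them, time stands still between calls to the robot, and variables do not carry over. Pictures are saved under pics/ and viewed, at most 10 in all, crops included, and the job is handed in when it is done.

```bash
mkdir -p pics; ls
python3 - <<'E'
from bench import *
import cv2, numpy as np
for n in("scene","top"):
    p,d=grab_frame(n); cv2.imwrite(f"pics/{n}0.png",p); np.savez(f"{n}0.npz",p=p,d=d)
    c=camera_params(n); print(n,c["k1"],np.round(c["mtx"],1).tolist(),np.round(-c["R"].T@c["t"],3),np.round(c["R"],2).tolist())
print(get_state())
E
```

```text
pics
scene 0.027169400196620407 [[375.2, 0.0, 257.0], [0.0, 375.2, 198.6], [0.0, 0.0, 1.0]] [ 1.149 -0.776  0.837] [[0.79, 0.61, -0.02], [0.35, -0.49, -0.8], [-0.49, 0.63, -0.6]]
top 0.01808257325292119 [[411.1, 0.0, 250.9], [0.0, 411.1, 195.1], [0.0, 0.0, 1.0]] [0.328 0.023 1.426] [[0.01, -1.0, 0.0], [-0.99, -0.01, -0.16], [0.16, -0.0, -0.99]]
{'t': 0.1, 'joint_positions': array([ 1.08721602e+00,  1.16434057e-01,  1.44219056e+00,  6.90039174e-06,
        1.58399628e+00, -3.78165849e-02]), 'qvel': array([-0.00085352, -0.00038698, -0.00178606, -0.00071814, -0.00187289,
        0.00191351]), 'joint_efforts': array([ 4.18287473e-04, -7.33670712e+01, -6.33790398e+01, -1.47973783e-04,
        5.23929979e-03,  1.25864396e-06]), 'ee_pos': array([0.29096287, 0.6088842 , 0.23064357]), 'tool_rot': array([ 2.21041043e-01,  9.75264371e-01, -4.95859595e-04, -1.35850811e-04]), 'ft_force': array([ 0.54017891,  0.50665127, -0.00888231]), 'wrist_torque': array([-0.01026617,  0.01306823, -0.01505896]), 'grasp_force': 0.0, 'width': 0.08548245298578683}
```

View pics/scene0.png

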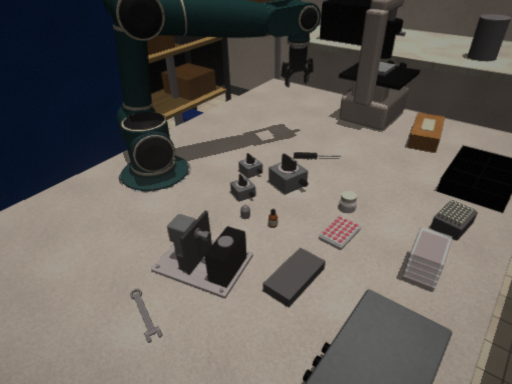

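View pics/top0.png

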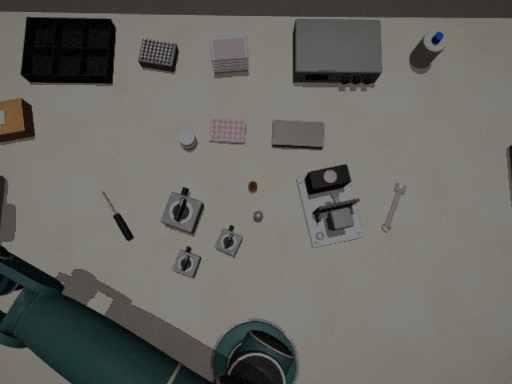

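The scene view has the large isolator at (288,175) and the station at (205,255). The top view has the large isolator at (182,210), two smaller ones at (187,262) and (229,240), and the station with bracket and black block at (330,205). Next I'll write helpers and take crops.

```bash
cat > h.py <<'E'
import numpy as np, cv2
from bench import *
def ray(n,uv):
    c=camera_params(n); R,t=np.array(c["R"]),np.array(c["t"])
    uv=np.atleast_2d(np.array(uv,float))
    s=cv2.undistortPoints(uv[:,None],np.array(c["mtx"]),np.array([c["k1"],0,0,0.]))[:,0]
    return -R.T@t, np.c_[s,np.ones(len(s))]@R
def plane(n,uv,z):
    o,d=ray(n,uv); return o+d*((z-o[2])/d[:,2])[:,None]
def dep(n,uv,D):
    o,d=ray(n,uv); u=np.atleast_2d(uv).astype(int); return o+d*D[u[:,1],u[:,0]][:,None]
def proj(n,X):
    c=camera_params(n); R,t=np.array(c["R"]),np.array(c["t"])
    return cv2.projectPoints(np.atleast_2d(np.array(X,float)),cv2.Rodrigues(R)[0],t,np.array(c["mtx"]),np.array([c["k1"],0,0,0.]))[0][:,0]
E
python3 - <<'E'
from h import *
p=np.load("top0.npz")["p"]
a=cv2.resize(p[180:240,152:212],None,fx=6.6,fy=6.6,interpolation=cv2.INTER_CUBIC)
b=cv2.resize(p[155:251,290:370],(396,475),interpolation=cv2.INTER_CUBIC)
im=np.zeros((480,800,3),np.uint8); im[:396,:396]=a; im[:475,400:796]=b
cv2.imwrite("pics/crop1.png",np.clip(im.astype(float)*1.5,0,255).astype(np.uint8))
E
```

```text
(no output)
```

View pics/crop1.png

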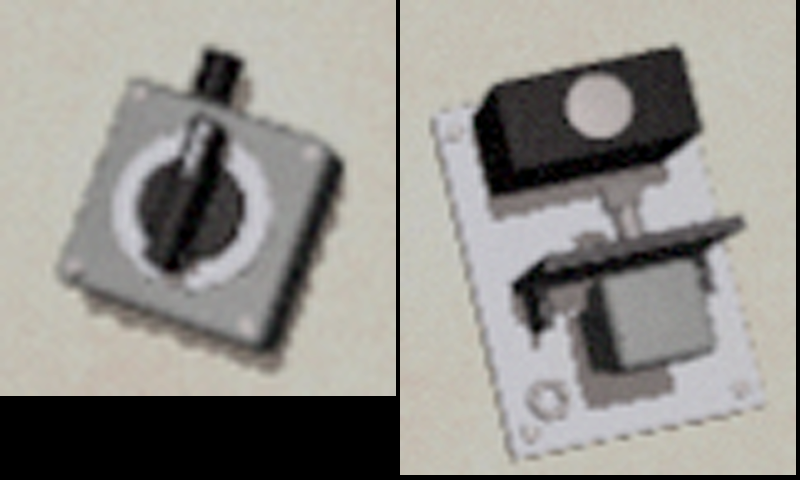

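The crop shows the isolator lid's corners at crop (137,85), (335,155), (262,345) and (65,270). The bar runs from (172,268) to the pointer end at (205,125). On the right are the bracket's top edge from about (520,285) to (740,222), the bolt head at about (622,205), the disc at (600,105) and the base corners.

Run:
```python
from h import *
np.set_printoptions(precision=4,suppress=True)
z=np.load("top0.npz"); p,D=z["p"],z["d"]
A=lambda q:np.array(q)/6.6+[152,180]-0.4
B=lambda q:(np.array(q)-[400,0])/4.95+[290,155]-0.4
lid=plane("top",A([(137,85),(335,155),(262,345),(65,270)]),.07)
print("lid",lid.tolist(),lid.mean(0),np.linalg.norm(np.diff(lid,axis=0),axis=1))
# lid by mask: white ring + grey pixels at depth height
vv,uu=np.mgrid[0:384,0:512]; P=dep("top",np.c_[uu.ravel(),vv.ravel()],D).reshape(384,512,3)
def rect(m,name,zz):
    n,l,s,c=cv2.connectedComponentsWithStats(m.astype(np.uint8)); i=1+s[1:,4].argmax()
    ys,xs=np.nonzero(l==i); Q=P[ys,xs]; W=plane("top",np.c_[xs,ys],zz)
    r=cv2.minAreaRect(W[:,:2].astype(np.float32)); print(name,len(xs),"rect",r,"zmed",np.median(Q[:,2]))
    return xs,ys
def box(a,b,c,d):
    m=np.zeros((384,512),bool); m[b:d,a:c]=1; return m
I=box(152,180,212,240); S=box(290,150,372,252)
Z=P[...,2]
rect(I&(Z>.055)&(Z<.085),"lid",.07)
hx=rect(I&(Z>.108)&(Z<.135),"bar",.12)
rect(S&(Z>.148)&(Z<.17),"bracket top",.155)
rect(S&(Z>.105)&(Z<.135)&(vv<200),"block top",.12)
rect(S&(Z>.105)&(Z<.135)&(vv<200)&(p.min(2)>70),"disc",.126)
rect(S&(Z>.005)&(Z<.03),"base",.012)
rect(S&(Z>.1)&(Z<.14)&(vv>188)&(vv<204)&(uu>327)&(uu<343),"bolt",.134)
bar=plane("top",A([(205,125),(172,268)]),.12); print("bar",bar)
base=plane("top",B([(435,112),(515,460),(765,405)]),.012); print("base",base,np.linalg.norm(np.diff(base,axis=0),axis=1))
print("disc",plane("top",B([(600,105)]),.126),"bolt",plane("top",B([(622,205)]),.13),"brk",plane("top",B([(520,285),(740,222)]),.155))
st=get_state()
from scipy.spatial.transform import Rotation as R
print(R.from_quat(st["tool_rot"]).as_matrix())
```

```text
lid [[0.5563783334910763, 0.2812651120563826, 0.07000000000000006], [0.5218760407174818, 0.18006505157021704, 0.07000000000000006], [0.425776450745866, 0.2133952222959628, 0.07000000000000006], [0.4620568562828654, 0.31314093399778375, 0.07000000000000006]] [0.4915 0.247  0.07  ] [0.1069 0.1017 0.1061]
lid 912 rect ((0.4911658763885498, 0.24960193037986755), (0.11125137656927109, 0.10960571467876434), 71.77680969238281) zmed 0.07045174343013727
bar 115 rect ((0.49504512548446655, 0.24875479936599731), (0.016253186389803886, 0.0746564120054245), 71.0184326171875) zmed 0.11876166968720647
bracket top 141 rect ((0.5127397179603577, -0.25553879141807556), (0.010800856165587902, 0.13130880892276764), 12.661672592163086) zmed 0.15415709122552346
block top 783 rect ((0.605105996131897, -0.23361000418663025), (0.06318050622940063, 0.1346006542444229), 12.831768035888672) zmed 0.12002885363787796
disc 136 rect ((0.6075547337532043, -0.23571167886257172), (0.038752347230911255, 0.039968330413103104), 89.06298828125) zmed 0.1255209778292914
base 1992 rect ((0.5207740664482117, -0.25183773040771484), (0.25053727626800537, 0.190487802028656), 11.980504989624023) zmed 0.01173783403791484
bolt 80 rect ((0.5366435647010803, -0.24652789533138275), (0.03513791412115097, 0.026443645358085632), 12.097121238708496) zmed 0.1298630951875661
bar [[0.5287 0.2379 0.12  ]
 [0.4587 0.251  0.12  ]]
base [[ 0.6261 -0.1413  0.012 ]
 [ 0.3818 -0.1949  0.012 ]
 [ 0.4219 -0.3685  0.012 ]] [0.2501 0.1781]
disc [[ 0.6081 -0.2357  0.126 ]] bolt [[ 0.5415 -0.2479  0.13  ]] brk [[ 0.4856 -0.1775  0.155 ]
 [ 0.5275 -0.3169  0.155 ]]
[[-0.9023  0.4311 -0.0005]
 [ 0.4311  0.9023 -0.0009]
 [ 0.     -0.001  -1.    ]]
```

The points check out against the given sizes:
- **Isolator axis:** (0.491, 0.250), from the lid rectangle (111x110 mm) and the bar rectangle agreeing. The pointer heads -18°.
- **Bolt:** about (0.5475, -0.248), with the station yaw at 12.5°.

Now I'll move above the handle.

```bash
cat > go.py <<'E'
# usage: go.py x y z heading_deg_of_tool_y  -> remaining shift (tool axes, cm) and turn about tool z
import sys; from h import *; from scipy.spatial.transform import Rotation as R
np.set_printoptions(precision=3,suppress=True)
x,y,z,hd=map(float,sys.argv[1:]); s=get_state(); M=R.from_quat(s["tool_rot"]).as_matrix()
h=np.radians(hd); Y=np.array([np.cos(h),np.sin(h),0]); Z=np.array([0,0,-1.]); G=np.c_[np.cross(Y,Z),Y,Z]
print("t",s["t"],"pos",s["ee_pos"],"shift cm",100*M.T@(np.array([x,y,z])-s["ee_pos"]),"turn",R.from_matrix(M.T@G).as_rotvec(),"q",s["joint_positions"],"F",s["ft_force"],s["width"],s["grasp_force"])
E
python3 -m handwheel '[[[-4.2,-2.97,0],[0,0,0],0],[[-4.2,-2.97,0],[0,0,0],0],[[-4.2,-2.97,0],[0,0,0],0],[[-4.2,-2.97,0],[0,0,0],0],[[-4.2,-2.97,0],[0,0,0],0],[[-4.2,-2.97,0],[0,0,0],0],[[-4.2,-2.97,0],[0,0,0],0],[[-4.1,-2.97,0],[0,0,-0.13],0]]' 60; python3 go.py 0.491 0.25 0.09 71.8
```

```text
t: 1.1
ee_pos: [0.4913, 0.2486, 0.2311]
tool_rot: [0.156, 0.988, -0.0, -0.0]
ft_force: [0.1, 1.5, 0.4]
width: 0.0854
grasp_force: 0.0
t 1.1 pos [0.491 0.249 0.231] shift cm [ 0.073  0.128 14.111] turn [-0.    -0.     0.004] q [ 0.422 -0.156  1.71  -0.     1.588 -0.835] F [0.14  1.541 0.36 ] 0.08540457379963322 0.0
```

```bash
python3 -m handwheel '[[[0.1,0.1,3.5],[0,0,0],0],[[0,0,3.5],[0,0,0],0],[[0,0,3.5],[0,0,0],0],[[0,0,3.5],[0,0,0],0],[[0,0,0],[0,0,0],0.6],[[0,0,0],[0,0,0],1],[[0,0,0],[0,0,0],1],[[0,0,0],[0,0,0],1]]' 60; python3 go.py 0.491 0.25 0.09 71.8
```

```text
t: 2.1
ee_pos: [0.4904, 0.2505, 0.0927]
tool_rot: [0.157, 0.988, -0.001, 0.0]
ft_force: [-23.2, -44.0, 39.1]
width: 0.0133
grasp_force: 61.6
t 2.1 pos [0.49  0.251 0.093] shift cm [-0.077 -0.027  0.272] turn [-0.002  0.001  0.002] q [ 0.427 -0.083  1.871 -0.002  1.354 -0.827] F [-23.209 -43.973  39.122] 0.013259716657940608 61.60670220851898
```

The grip is on, but the tips press on the boss and there's a lateral preload. I'll lift and ease sideways before turning.

```bash
python3 -m handwheel '[[[0,-0.1,-0.5],[0,0,0],1],[[0,0,0],[0,0,0],1]]' 60; python3 go.py 0.491 0.25 0.09 71.8
```

```text
t: 2.35
ee_pos: [0.4898, 0.2497, 0.0934]
tool_rot: [0.158, 0.988, -0.001, -0.0]
ft_force: [17.3, 1.6, -36.2]
width: 0.0131
grasp_force: 63.3
t 2.35 pos [0.49  0.25  0.093] shift cm [-0.105  0.067  0.337] turn [-0.002 -0.     0.001] q [ 0.426 -0.084  1.872 -0.001  1.356 -0.828] F [ 17.292   1.58  -36.172] 0.013101610042433823 63.26583445072174
```

```bash
python3 -m handwheel '[[[-0.1,0,0.25],[0,0,0],1],[[0,0,0],[0,0,0.17],1],[[0,0,0],[0,0,0.17],1],[[0,0,0],[0,0,0.17],1]]' 60; python3 go.py 0.491 0.25 0.09 71.8
```

```text
t: 2.85
ee_pos: [0.4898, 0.2509, 0.0933]
tool_rot: [0.402, 0.916, -0.0, -0.001]
ft_force: [-4.7, 7.0, -11.0]
width: 0.0132
grasp_force: 208.7
t 2.85 pos [0.49  0.251 0.093] shift cm [-0.148  0.022  0.328] turn [-0.001 -0.002 -0.509] q [ 0.426 -0.083  1.87   0.001  1.356 -0.318] F [ -4.741   6.962 -11.035] 0.013229044177269509 208.6921204207465
```

```bash
python3 -m handwheel '[[[0,0,0],[0,0,0.17],1],[[0,0,0],[0,0,0.17],1],[[0,0,0],[0,0,0.17],1],[[0,0,0],[0,0,0.17],1],[[0,0,0],[0,0,0.17],1],[[0,0,0],[0,0,0.1],1],[[0,0,0],[0,0,0],1]]' 40; python3 go.py 0.491 0.25 0.09 -14.2
```

```text
t: 3.72
ee_pos: [0.4926, 0.2521, 0.0933]
tool_rot: [0.775, 0.632, 0.003, 0.001]
ft_force: [29.3, 24.3, -31.1]
width: 0.0129
grasp_force: 148.8
t 3.725 pos [0.493 0.252 0.093] shift cm [-0.244 -0.115  0.328] turn [ 0.005 -0.004  0.046] q [ 0.427 -0.081  1.869  0.001  1.348  0.629] F [ 29.25   24.289 -31.082] 0.012926987584278734 148.7957971520916
```

Turned about 1.45 rad. Next I open, rise, and check the handle in a picture.

```bash
python3 -m handwheel '[[[0,0,0],[0,0,0],0],[[0,0,0],[0,0,0],0],[[0,0,0],[0,0,0],0],[[0,0,-4],[0,0,0],0],[[0,0,-5],[0,0,0],0],[[0,0,-5],[0,0,0],0]]' 60; python3 go.py 0.5475 -0.248 0.103 -77.5
python3 - <<'E'
from h import *
p,d=grab_frame("scene")
a=cv2.resize(p[130:210,225:325],None,fx=4,fy=4,interpolation=cv2.INTER_CUBIC)
b=cv2.resize(p[200:300,150:260],None,fx=3.5,fy=3.5,interpolation=cv2.INTER_CUBIC)
im=np.zeros((360,800,3),np.uint8); im[:320,:400]=a; im[:350,405:790]=b
cv2.imwrite("pics/c2.png",np.clip(im*1.5,0,255).astype(np.uint8))
E
```

```text
t: 4.47
ee_pos: [0.4906, 0.25, 0.2356]
tool_rot: [0.776, 0.631, 0.0, -0.0]
ft_force: [-0.2, -0.1, -0.5]
width: 0.0857
grasp_force: 0.0
t 4.475 pos [0.491 0.25  0.236] shift cm [-47.599  15.715  13.256] turn [-0.    -0.     1.147] q [ 0.425 -0.157  1.704  0.     1.595  0.63 ] F [-0.194 -0.128 -0.543] 0.08568069983829775 0.0
```

View pics/c2.png

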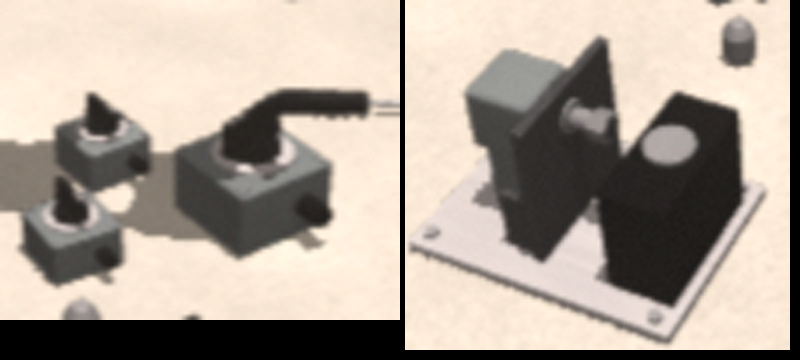

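The bar on the large isolator now stands across (crop ~(250,140)), so it has turned, and the bolt head is visible at crop (600,120) behind the bracket. Moving over to the bolt.

```bash
python3 -m handwheel '[[[-5.9,1.95,0],[0,0,0],0],[[-5.9,1.95,0],[0,0,0],0],[[-5.9,1.95,0],[0,0,0],0],[[-5.9,1.95,0],[0,0,0],0],[[-5.9,1.95,0],[0,0,0],0],[[-5.9,1.95,0],[0,0,0],0],[[-5.9,1.95,0],[0,0,0],0],[[-5.9,1.95,0],[0,0,0],0]]'; python3 go.py 0.5475 -0.248 0.103 -77.5
```

```text
t: 5.52
ee_pos: [0.5473, -0.2459, 0.234]
tool_rot: [0.776, 0.631, 0.0, 0.0]
ft_force: [1.4, 0.9, 1.2]
width: 0.0853
grasp_force: 0.0
t 5.525 pos [ 0.547 -0.246  0.234] shift cm [-0.2    0.056 13.102] turn [ 0.001 -0.     1.147] q [-0.465 -0.048  1.605  0.     1.584 -0.259] F [1.38  0.9   1.175] 0.08530088526629419 0.0
```

```bash
python3 -m handwheel '[[[0,0,0],[0,0,0.17],0],[[0,0,0],[0,0,0.17],0],[[0,0,0],[0,0,0.17],0],[[0,0,0],[0,0,0.17],0],[[0,0,0],[0,0,0.17],0],[[0,0,0],[0,0,0.17],0],[[0,0,0],[0,0,0.13],0],[[0,0,0],[0,0,0],0]]'; python3 go.py 0.5475 -0.248 0.103 -77.5
python3 - <<'E'
from h import *
p,d=grab_frame("top")
a=cv2.resize(p[180:240,152:212],None,fx=6.6,fy=6.6,interpolation=cv2.INTER_CUBIC)
p,d=grab_frame("scene"); np.savez("scene1.npz",p=p,d=d)
b=cv2.resize(p[180:300,150:260],None,fx=3.5,fy=3.5,interpolation=cv2.INTER_CUBIC)
im=np.zeros((425,800,3),np.uint8); im[:396,:396]=a; im[:420,405:790]=b
cv2.imwrite("pics/c3.png",np.clip(im*1.5,0,255).astype(np.uint8))
E
```

```text
t: 6.52
ee_pos: [0.5474, -0.2437, 0.2338]
tool_rot: [0.994, 0.108, 0.0, 0.0]
ft_force: [-0.5, 0.2, -0.6]
width: 0.0858
grasp_force: 0.0
t 6.525 pos [ 0.547 -0.244  0.234] shift cm [-0.088  0.42  13.085] turn [ 0.    -0.    -0.002] q [-0.461 -0.049  1.607 -0.     1.584  0.893] F [-0.531  0.174 -0.597] 0.08580963913287687 0.0
```

View pics/c3.png

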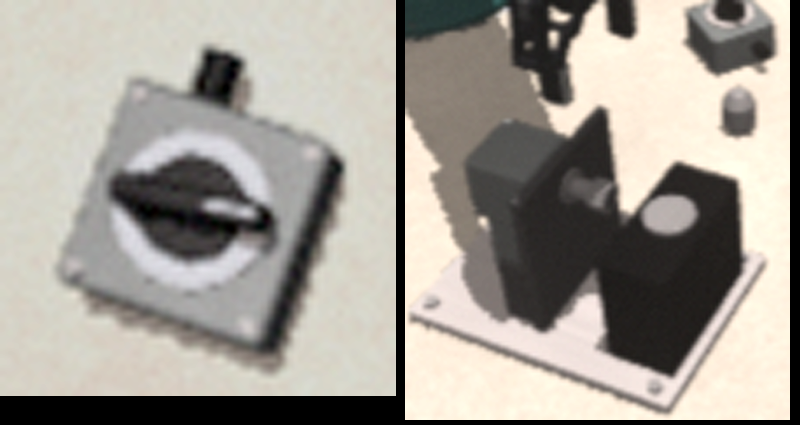

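The handle now stands across the box, pointer to the right at about 85° from where it was, so it's on. The bolt head shows at crop (595,190), which is px ~(204,234). I'll check that against the prediction and look at the bolt's depth points.

Run:
```python
from h import *
np.set_printoptions(precision=4,suppress=True)
z=np.load("scene0.npz");p,D=z["p"],z["d"]
c=np.array([.5475,-.248,.122]); u=np.array([.976,.216,0])
print(proj("scene",[c,c+.008*u,c+[0,0,.0125]]))
vv,uu=np.mgrid[222:250,190:222]; P=dep("scene",np.c_[uu.ravel(),vv.ravel()],D)-c
L=np.c_[P[:,:2]@u[:2],P[:,:2]@[-u[1],u[0]],P[:,2]]
m=(L[:,0]>-.025)&(L[:,0]<.02)&(abs(L[:,1])<.03)&(abs(L[:,2])<.02)
h=L[m]; print(m.sum(),h.min(0),h.max(0)); k=h[h[:,0]>-.009]; print("head",len(k),k.min(0),k.max(0),np.median(k,0))
```

```text
[[206.0973 235.0664]
 [208.5437 235.8414]
 [205.6518 231.7554]]
104 [-0.0237 -0.0154 -0.0108] [0.0095 0.0099 0.0143]
head 76 [-0.0084 -0.0154 -0.0108] [0.0095 0.0099 0.0143] [ 0.0042 -0.0072  0.0065]
```

Prediction is confirmed to about 2 mm, with a small shift of -2 mm along the bracket. Descending and gripping.

```bash
python3 -m handwheel '[[[0,0.55,0],[0,0,0],0],[[0,0,3],[0,0,0],0],[[0,0,3],[0,0,0],0],[[0,0,2.5],[0,0,0],0],[[0,0,2.5],[0,0,0],0],[[0,0,2.1],[0,0,0],0],[[0,0,0],[0,0,0],0]]'; python3 go.py 0.548 -0.2495 0.103 -77.5
```

```text
t: 7.5
ee_pos: [0.5481, -0.2489, 0.1012]
tool_rot: [0.994, 0.108, -0.001, -0.001]
ft_force: [0.3, 0.8, 0.8]
width: 0.0853
grasp_force: 0.0
t 7.5 pos [ 0.548 -0.249  0.101] shift cm [-0.023  0.057 -0.178] turn [-0.002  0.002 -0.002] q [-0.469  0.025  1.751  0.     1.368  0.886] F [0.273 0.779 0.826] 0.08532068951210253 0.0
```

```bash
python3 -m handwheel '[[[0,0.05,0],[0,0,0],0.6],[[0,0,0],[0,0,0],1],[[0,0,0],[0,0,0],1],[[0,0,0],[0,0,0],1],[[0,0,0],[0,0,0],1],[[0,0,0],[0,0,0],1]]' 60; python3 go.py 0.548 -0.2495 0.103 -77.5
```

```text
t: 8.25
ee_pos: [0.5491, -0.2499, 0.1037]
tool_rot: [0.994, 0.108, 0.0, 0.001]
ft_force: [-1.0, -1.8, 5.7]
width: 0.0247
grasp_force: 58.6
t 8.25 pos [ 0.549 -0.25   0.104] shift cm [-0.098 -0.061  0.071] turn [ 0.001 -0.001 -0.002] q [-0.469  0.024  1.748 -0.     1.368  0.886] F [-0.96  -1.844  5.695] 0.0247430105779586 58.59485171735287
```

The opening is 24.7 mm with 59 N on the pads, which matches the head across its flats. Holding for 2 s and looking once more.

```bash
python3 -m handwheel '[[[0,0,0],[0,0,0],1],[[0,0,0],[0,0,0],1],[[0,0,0],[0,0,0],1],[[0,0,0],[0,0,0],1],[[0,0,0],[0,0,0],1],[[0,0,0],[0,0,0],1],[[0,0,0],[0,0,0],1],[[0,0,0],[0,0,0],1]]' 60;  python3 -m handwheel '[[[0,0,0],[0,0,0],1],[[0,0,0],[0,0,0],1],[[0,0,0],[0,0,0],1],[[0,0,0],[0,0,0],1],[[0,0,0],[0,0,0],1],[[0,0,0],[0,0,0],1],[[0,0,0],[0,0,0],1],[[0,0,0],[0,0,0],1]]' 60
python3 - <<'E'
from h import *
p,d=grab_frame("top")
a=cv2.resize(p[180:240,152:212],None,fx=6.6,fy=6.6,interpolation=cv2.INTER_CUBIC)
p,d=grab_frame("scene")
b=cv2.resize(p[180:300,150:260],None,fx=3.5,fy=3.5,interpolation=cv2.INTER_CUBIC)
im=np.zeros((425,800,3),np.uint8); im[:396,:396]=a; im[:420,405:790]=b
cv2.imwrite("pics/c4.png",np.clip(im*1.5,0,255).astype(np.uint8))
E
```

```text
t: 9.25
ee_pos: [0.5491, -0.2499, 0.1037]
tool_rot: [0.994, 0.108, 0.0, 0.001]
ft_force: [-1.1, -2.0, 6.0]
width: 0.0247
grasp_force: 58.6
t: 10.25
ee_pos: [0.5491, -0.2499, 0.1037]
tool_rot: [0.994, 0.108, 0.0, 0.001]
ft_force: [-1.4, -1.7, 7.1]
width: 0.0249
grasp_force: 58.6
```

View pics/c4.png

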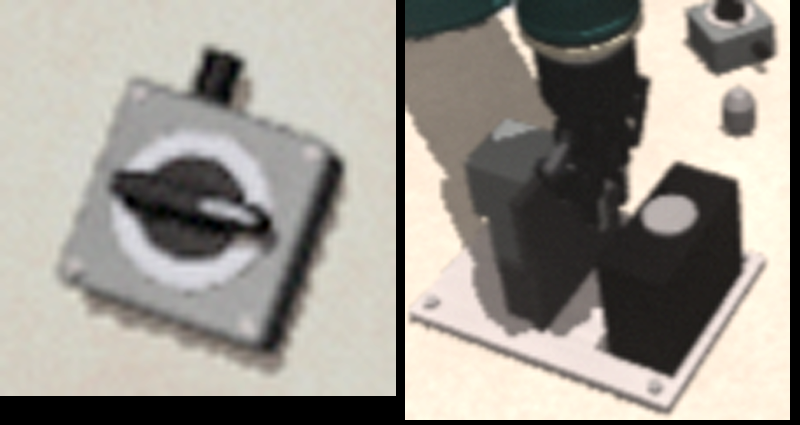

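The handle is still on and the fingers are in the gap on the bolt head. The width crept up by 0.2 mm, which could be noise or slow turning, so I'll grip harder and watch it longer.

```bash
for i in 1; do python3 -m handwheel '[[[0,0,0],[0,0,0],1],[[0,0,0],[0,0,0],1],[[0,0,0],[0,0,0],1],[[0,0,0],[0,0,0],1],[[0,0,0],[0,0,0],1],[[0,0,0],[0,0,0],1],[[0,0,0],[0,0,0],1],[[0,0,0],[0,0,0],1]]' 90; done; python3 -m handwheel '[[[0,0,0],[0,0,0],1],[[0,0,0],[0,0,0],1],[[0,0,0],[0,0,0],1],[[0,0,0],[0,0,0],1],[[0,0,0],[0,0,0],1],[[0,0,0],[0,0,0],1],[[0,0,0],[0,0,0],1],[[0,0,0],[0,0,0],1]]' 90; python3 -m handwheel '[[[0,0,0],[0,0,0],1],[[0,0,0],[0,0,0],1],[[0,0,0],[0,0,0],1],[[0,0,0],[0,0,0],1],[[0,0,0],[0,0,0],1],[[0,0,0],[0,0,0],1],[[0,0,0],[0,0,0],1],[[0,0,0],[0,0,0],1]]' 90; python3 -c "
from bench import *
print(get_state()['wrist_torque'])"
```

```text
t: 11.35
ee_pos: [0.5491, -0.2499, 0.1038]
tool_rot: [0.994, 0.108, 0.0, 0.001]
ft_force: [-1.6, -1.0, 7.5]
width: 0.0243
grasp_force: 87.8
t: 12.35
ee_pos: [0.5491, -0.2499, 0.1038]
tool_rot: [0.994, 0.108, 0.001, 0.001]
ft_force: [-3.0, -0.4, 7.1]
width: 0.0239
grasp_force: 87.8
t: 13.35
ee_pos: [0.5491, -0.2499, 0.1038]
tool_rot: [0.994, 0.108, 0.001, 0.001]
ft_force: [-2.4, -0.8, 7.4]
width: 0.0243
grasp_force: 87.8
[-0.32459585  0.26568131  0.00372608]
```

The width now sits at the 24 mm flats, the forces are steady and the pose isn't moving, so the bolt is held.

```bash
python3 -c "
from bench import *
print(job_done())"
```

```text
the job is handed in; nothing more can be done
None
```

I turned the isolator fully on and handed the job in still holding the bolt head across its flats with about 88 N; it showed no sign of turning, and I saw no loose things disturbed. The hand-in gave no verdict.

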